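# Contact thermometer held on a sample block in its carton

### The job

Check a delivered sample with the contact thermometer: first swing both carton flaps outward, well past upright, so that they stay open, then lift the thermometer probe out of its stand and hold it upright with its tip inside the ring scribed on the round block in the carton (not the square one). Press only lightly, so that the spring tip goes in about half its travel, never hard, and finish still holding the probe there like that. Leave the dish, the timer, the bottle and the beaker where they are.

Things in the scene. Friction and masses are not known exactly. Their poses are not given: they have to be found in the camera images.
- carton: open cardboard carton fixed to the bench, 130 (x) x 190 (y) x 75 mm high, walls and floor 4 mm; origin under its centre, z up, own +y runs to its left flap; turned up to 0.3 rad about z
- left_flap (a joint): angle of the flap on the carton's own +y wall, rad: 0 level over the opening, 1.57 upright, 2.6 the stop, leaning outward. Flap 124 mm wide, 60 mm from hinge to free edge, 3 mm thick. A stiff hinge (0.02 N m) holds it where it is left. Starts half raised (0.6 to 1.0): closed fingers fit down between the two flaps and can push the free edge up and outward
- right_flap (a joint): the same for the mirrored flap on the carton's own -y wall
- left_flap_hinge (a point): middle of the left flap's hinge line (along the carton's x), at the top of the wall, 93 mm from the carton's centre, 75 mm above the bench
- right_flap_hinge (a point): middle of the right flap's hinge line, likewise
- left_flap_edge (a point): middle of the left flap's free edge, 60 mm from the hinge
- right_flap_edge (a point): middle of the right flap's free edge
- round_block: round aluminium block, 60 mm diameter, 30 mm high, fixed on the carton's floor under one of the flaps (either one); origin under its centre
- round_mark (a point): centre of the ring on the round block's top face, 34 mm above the bench; the scribed ring is 21 mm inside, 25 mm outside, flat
- square_block: square aluminium block, 58 x 58 x 30 mm, with the same ring, fixed beside the round one, 84 mm from it; not to be probed; origin under its centre
- stand: fixed probe stand: 85 mm square base, 64 mm square top plate with a hole in its middle, top at 70 mm; origin under its centre
- probe: grey, black-ribbed thermometer probe, 100 g, upright in the stand, spring tip down, its collar (28 mm wide, 6 mm thick) on the top plate. Origin: centre of the collar's underside; z runs up the probe. Handle 18 mm thick from 6 to 86 mm, cap to 91 mm; nose 14 mm thick down to -25 mm, then the spring tip, its end at -60 mm. Grip it about 50 mm above the origin, lift straight up
- plunger (a joint): how far the spring tip is pushed into the probe, m: 0 free, 0.010 fully in; the spring gives 0.8 N at first and 0.4 N more per mm (2.8 N half way)
- probe_tip (a point): centre of the flat end of the spring tip (8 mm diameter)
- petri_dish: shallow round dish, 62 mm wide, 16 mm high; a bystander, origin under its centre
- timer: small white lab timer, 62 x 68 x 20 mm; a bystander, origin under its centre
- amber_bottle: brown bottle with black cap, 53 mm wide, 115 mm high; a bystander, origin under its centre
- beaker: small clear beaker, 57 mm wide, 71 mm high; a bystander, origin under its centre

How it is judged:
By the outcome, as a careful person would: the job done as asked, in the order asked, and still so for the second after the job is handed in, while the arm keeps its last pose, push and grip.
It also fails if it takes over 58 s, if anything falls off the work surface, if the arm or the gripper's body presses on something with over 40 N, if the wrist force passes 120 N, or if a joint passes its speed limit or range.

### The arm

A 6-joint arm with a two-finger parallel gripper is mounted at the origin on a cart in front of the work surface, level with it; the furniture and walls round the work are solid. World frame = base frame: x ahead of the robot, y to its left, z up, the work surface at z = 0. Lengths are in mm, angles in rad, forces in N, time in s.
With the tool pointing down it reaches from about 350 to 875 mm from the base axis. Payload 4.2 kg.
Tool frame: the origin (TCP) lies midway between the tips of the shut fingers; the grasp point (between the pads) lies 19 mm behind it; y points along the fingers, x is the direction in which the jaws open and shut, and the axes are right-handed (so a half turn about y gives the same grasp; the last joint's range is limited). The gripper opens to 85 mm and grips with 20 to 120 N. Pads are 22 mm wide; open, the fingers measure 114 mm over their backs; the gripper's body (76 mm by 85 mm) begins 54 mm behind the grasp point. The pads swing forward as they close: fully open they stand 13 mm farther back than shut.
Start: joints at [-1.007, 0.385, 0.008, 0, -1.194, -0.259], TCP at [187.58, -596.165, 231.312] pointing down, gripper open.
Joint ranges: [-3.14, 3.14], [-1.21, 2.06], [-1.07, 1.41], [-3.16, 2.05], [-2.99, -0.16], [-3.1, 3.1]. Speed limits (rad/s): [2.79, 2.79, 3.14, 3.14, 3.14, 3.14].

### API

Orientations are given as a unit quaternion [x, y, z, w].
In Python, from bench import read_state, get_image, job_done gives the robot as it stands.
- The arm moves only by the tool play_rows, never from a script. Its argument "series" is a list of rows, each a list of 7 numbers: the shift along the tool's x, y, z in m, then the turn, a rotation vector about the tool's x, y, z in rad, then the finger opening in m, from 0 to 0.0854. In form: [[x, y, z, wx, wy, wz, claw], ...]. A call has 1 to 10 rows; each row shifts and turns the pose as measured when the row begins, along the tool's axes as they then stand; what a row does not reach is not made up. A row lasts 1/10 s, in which the tool goes at most 50 mm and 8.59 degrees, less where a joint would pass 70% of its speed; a pose out of reach is approached as far as the arm can. A call with a gripper value outside its range is refused whole. The fingers move at their own pace and stop on an object; the grip force is fixed at half the most. Time passes only in rows, so rows that do not move let the fingers close. It gives the time, the measured TCP pose, the force and the opening at its end, in the units of the state.
- read_state(): the state, without advancing time (a new reading comes with each control period).
- get_image(name): name is "side" or "top"; returns a dict with "color" (400x640x3 uint8, red, green, blue), "intrinsics" (3x3 intrinsics, pixels), "D" ([k1, k2, p1, p2, k3] as OpenCV has them; the pictures are not rectified), "origin" and "orientation" of the camera in the world. Camera axes: x right, y down, z forward; pixel columns grow to the right and rows downward; lengths in mm; the calibration is good to about 2 mm. A picture is of the moment at which its call begins. There is no depth.
- job_done(): hands the job in, once; it reports no verdict.
The state is a dict: "clock": time; "joints": joint angles; "joint_vel": joint speeds; "joint_efforts": joint torques, N m; "position": TCP position; "ee_rot": TCP orientation; "contact_force": force on the tool from outside, world axes, zero at the start; "wrist_torque": the same for the moment, N m; "gripper_width": finger opening in mm.
Only numpy, scipy, OpenCV 4.12 (cv2) and the standard library are available. Lean on these libraries where they do the work, as an engineer would, in place of code of your own. Each camera call takes 0.05 s, during which the arm holds its last target. There are 200 camera calls.

## Working session

There is one attempt and no reset: what is moved stays moved. The work goes in short steps, Python scripts to look and compute and a tool call to move; the robot and the scene stay as the last step left them, time stands still between calls to the robot, and variables do not carry over. Pictures are saved under pics/ and viewed, about 8 in all and at most 12, crops included, and the job is handed in when it is done.

Besides the shell and the picture viewer there is one more tool, called after ">>>" as name(argument=value, ...) on one line, values as JSON. play_rows: Moves the arm, as the interface text tells. Its arguments: {"type":"object","properties":{"series":{"type":"array","items":{"type":"array","items":{"type":"number"}}}},"required":["series"]}

```bash
mkdir -p pics; ls
python3 - <<'E'
from bench import *
import cv2
print(read_state())
for n in("side","top"):
    d=get_image(n); cv2.imwrite(f"pics/{n}0.png",d["color"][:,:,::-1])
    print({k:(v.tolist() if hasattr(v,'tolist') else v) for k,v in d.items() if k!="color"})
E
```

```text
pics
{'clock': 0.0, 'joints': array([-1.00740942e+00,  3.85578936e-01,  6.67188917e-03, -5.08718783e-04,
       -1.19400054e+00, -2.58586749e-01]), 'joint_vel': array([ 0.00094296,  0.00117655,  0.00074822,  0.00123357,  0.00039019,
       -0.00021909]), 'joint_efforts': array([ 1.63903901e-04, -3.92290449e+01,  1.88404799e+01,  4.18623984e+00,
       -4.68356215e-03, -4.88246798e-06]), 'position': array([ 187.4125782 , -595.64782358,  230.22465396]), 'ee_rot': array([ 0.41771903,  0.57049919, -0.56964203, -0.41898621]), 'contact_force': array([-0.63060824,  0.37691827, -0.91015988]), 'wrist_torque': array([0.01800323, 0.00176942, 0.02862122]), 'gripper_width': 85.16310655271685}
{'intrinsics': [[447.42284500265237, 0.0, 322.4470473403153], [0.0, 447.42284500265237, 199.82168403617217], [0.0, 0.0, 1.0]], 'D': [0.03415518866433167, 0.0, 0.0, 0.0, 0.0], 'origin': [97.1544651233183, 1194.001405316005, 847.855148113092], 'orientation': [-0.15635484682653847, 0.8566937007224994, -0.48595093747094914, 0.07403209700760814]}
{'intrinsics': [[517.8599615195018, 0.0, 311.05184001461055], [0.0, 517.8599615195018, 199.9139610411614], [0.0, 0.0, 1.0]], 'D': [-0.13056614567106528, 0.0, 0.0, 0.0, 0.0], 'origin': [-415.7021965169369, -19.308440222991617, 1438.2608631921692], 'orientation': [-0.6755901842586148, 0.6770286440627069, -0.20527422744416862, 0.20753941697716877]}
```

View pics/side0.png

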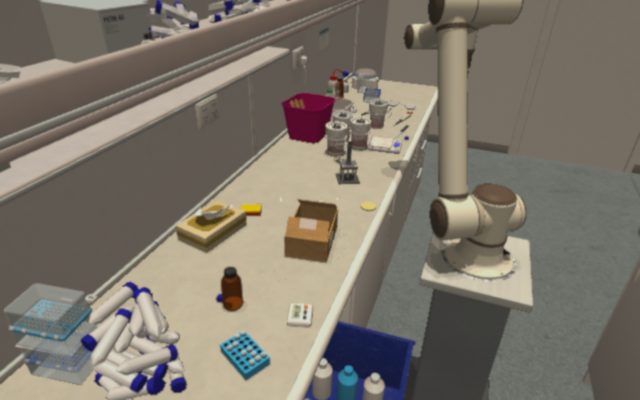

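View pics/top0.png

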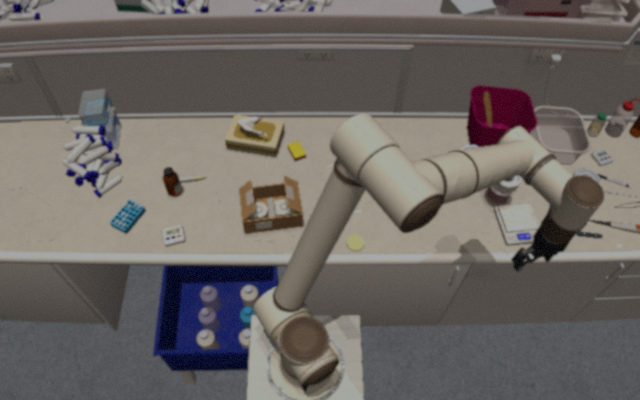

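The side view shows the carton near (312,230), the stand and probe near (348,165), and the dish at (369,206). The top view shows the carton at (270,208), and the arm hides the stand. I'll enlarge both.

```bash
cat > h.py <<'E'
import numpy as np, cv2
from scipy.spatial.transform import Rotation as R
from scipy.optimize import least_squares
from bench import *
def snap(n):
    d=get_image(n); d["R"]=R.from_quat(d["orientation"]).as_matrix(); return d
def proj(d,P):
    r=d["R"].T; P=np.atleast_2d(P).astype(float)
    return cv2.projectPoints(P,cv2.Rodrigues(r)[0],-r@np.array(d["origin"]),np.array(d["intrinsics"]),np.array(d["D"]))[0].reshape(-1,2)
def onz(d,uv,z):
    p=cv2.undistortPoints(np.array([[uv]],float),np.array(d["intrinsics"]),np.array(d["D"]))[0,0]
    v=d["R"]@[p[0],p[1],1]; o=np.array(d["origin"]); return o+v*(z-o[2])/v[2]
def crop(d,x0,y0,w,h,k,fn):
    c=cv2.resize(d["color"][y0:y0+h,x0:x0+w,::-1],None,fx=k,fy=k,interpolation=cv2.INTER_CUBIC)
    for i in range(0,w,10): cv2.putText(c,str(x0+i),(int((i+.5)*k)-8,8),0,.3,(0,0,255)); cv2.line(c,(int((i+.5)*k),9),(int((i+.5)*k),13),(0,0,255))
    for i in range(0,h,10): cv2.putText(c,str(y0+i),(0,int((i+.5)*k)+3),0,.3,(0,0,255)); cv2.line(c,(20,int((i+.5)*k)),(24,int((i+.5)*k)),(0,0,255))
    cv2.imwrite(fn,c)
def camT(n,uv): return onz(snap(n),uv,0)
E
python3 - <<'E'
from h import *
a=snap("side"); b=snap("top")
crop(a,275,130,110,135,5,"pics/s1.png") 
crop(b,230,165,80,75,8,"pics/t1.png")
E
```

```text
(no output)
```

View pics/s1.png

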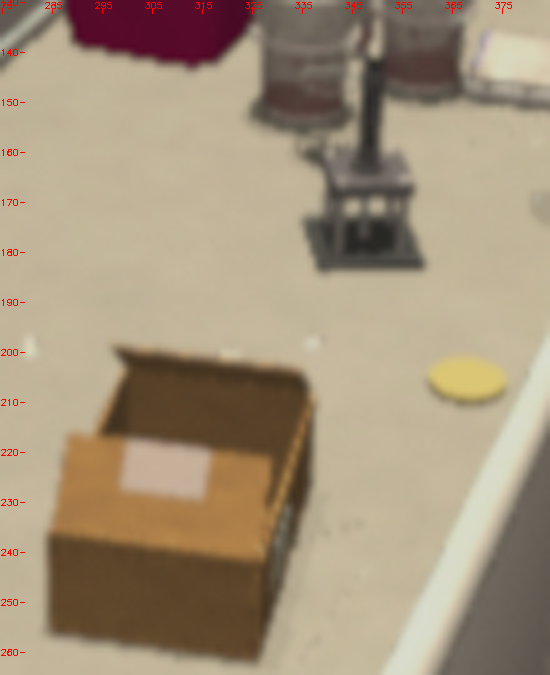

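View pics/t1.png

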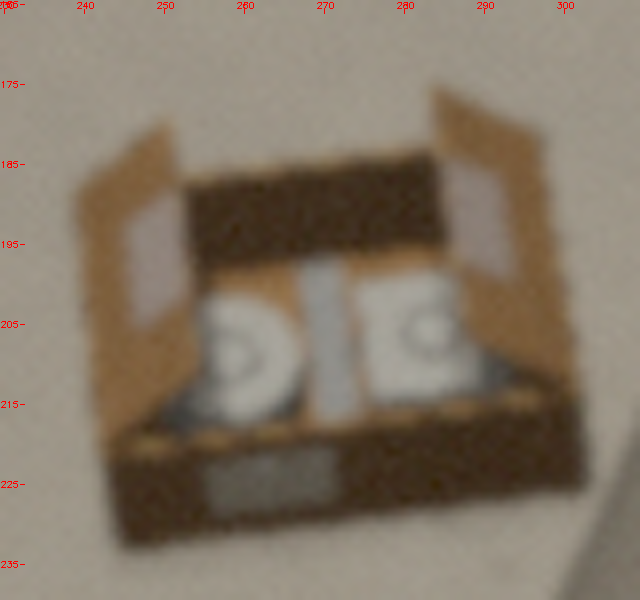

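The round block is under the left (+y) flap and the square one is on the right. Next I fit the carton and stand from the corners I read off the crops.

```bash
cat > fit.py <<'E'
from h import *
a=snap("side"); b=snap("top")
def loc(p,P): c,s=np.cos(p[2]),np.sin(p[2]); P=np.array(P,float); return np.array([p[0]+c*P[0]-s*P[1],p[1]+s*P[0]+c*P[1],P[2]])
def flap(q,sx,sgn): return [sx*62, sgn*(93-60*np.cos(q)),75+60*np.sin(q)]
def pts(p):
    return [(a,[65,95,0],(284.5,256.5)),(a,[-65,95,0],(326.5,261.5)),
     (b,[-65,95,0],(244.5,233.5)),(b,[-65,-95,0],(302.5,225.5)),(b,[-65,-95,75],(302,213.5)),(b,[-65,95,75],(243,221)),
     (a,flap(p[3],1,1),(288,217)),(a,flap(p[3],-1,1),(329,221.5)),(b,flap(p[3],1,1),(250.5,179.5)),
     (a,flap(p[4],1,-1),(298,199)),(a,flap(p[4],-1,-1),(335.5,204.5)),(b,flap(p[4],1,-1),(283.5,175.3)),
     (b,[62,93,75],(239,188)),(b,[62,-93,75],(297.5,181.5))]
def f(p): return np.concatenate([proj(d,loc(p,P))[0]-uv for d,P,uv in pts(p)])
x0=np.r_[onz(b,(270,208),40)[:2],0,.8,.8]
r=least_squares(f,x0,loss="soft_l1",x_scale=[50,50,.1,.2,.2]);p=r.x
print("carton",p.round(3)); print(f(p).reshape(-1,2).round(1).tolist())
print("round 42:",loc(p,[0,42,34]).round(1)," from image",onz(b,(259,209),34).round(1),"square",onz(b,(283,206.5),34).round(1))
for s,q in((1,p[3]),(-1,p[4])): print("edge",loc(p,flap(q,0,s)).round(1))
S=[([42.5,42.5,0],(338.5,183.5)),([-42.5,42.5,0],(359.5,183.1)),([42.5,-42.5,0],(335.5,173.1)),([-42.5,-42.5,0],(354.5,173)),
 ([32,32,70],(340,167)),([-32,32,70],(357,167)),([32,-32,70],(339.5,161)),([-32,-32,70],(355,161)),([0,0,161],(349.2,141))]
g=lambda p: np.concatenate([proj(a,loc(p,P))[0]-uv for P,uv in S])
r=least_squares(g,np.r_[onz(a,(347,178),0)[:2],0],x_scale=[50,50,.1],loss="soft_l1")
print("stand",r.x.round(3)); print(g(r.x).reshape(-1,2).round(1).tolist())
print("stand in top",proj(b,loc(r.x,[0,0,70])))
for nm,uv in(("dish",(356,243)),("bottle",(173,190)),("timer",(174,236))): print(nm,onz(b,uv,10).round(0))
print("bottle base side",onz(a,(232,305),0).round(),"beaker?",onz(a,(337,152),0).round(),onz(a,(346,148),0))
print(R.from_quat(read_state()["ee_rot"]).as_matrix().round(3))
E
python3 fit.py
```

```text
carton [5.00023e+02 1.14966e+02 1.47000e-01 8.06000e-01 7.69000e-01]
[[-0.4, -0.6], [-0.2, 0.7], [-0.1, 0.3], [0.4, 0.8], [0.5, 0.4], [-1.3, 0.6], [0.3, -1.4], [0.3, -0.4], [0.4, -0.6], [-1.2, -0.0], [-0.1, -0.6], [-0.8, -0.0], [0.5, 0.3], [-1.0, -0.2]]
round 42: [493.9 156.5  34. ]  from image [494.6 153.4  34. ] square [504.1  75.9  34. ]
edge [492.5 165.9 118.3]
edge [507.3  65.6 116.7]
stand [ 5.19395e+02 -3.25024e+02  4.39000e-01]
[[-0.8, 0.6], [-0.2, 0.5], [-0.3, 0.8], [1.4, 0.5], [0.9, -0.2], [0.4, -0.6], [-0.7, -1.6], [-0.2, -1.9], [0.1, 0.4]]
stand in top [[407.45294459 195.98771773]]
dish [ 381. -157.   10.]
bottle [588. 455.  10.]
timer [408. 425.  10.]
bottle base side [593. 456.   0.] beaker? [ 635. -547.    0.] [ 6.10371813e+02 -6.03656603e+02  1.13686838e-13]
[[-0.3   -0.    -0.954]
 [ 0.954  0.001 -0.3  ]
 [ 0.001 -1.     0.   ]]
```

>>> play_rows(series=[[0, 0, 0, 0, 0.08, 0, 0], [0, 0, 0, 0, 0.077, 0, 0], [0.041, 0, -0.0258, 0, 0, 0, 0], [0.041, 0, -0.0258, 0, 0, 0, 0], [0.041, 0, -0.0258, 0, 0, 0, 0], [0.041, 0, -0.0258, 0, 0, 0, 0], [0.041, 0, -0.0258, 0, 0, 0, 0], [0.041, 0, -0.0258, 0, 0, 0, 0], [0.041, 0, -0.0258, 0, 0, 0, 0], [0.041, 0, -0.0258, 0, 0, 0, 0]])

```text
clock: 1.3
position: [349.2, -236.0, 228.8]
ee_rot: [0.467, 0.532, -0.531, -0.467]
contact_force: [2.5, -0.5, -0.5]
gripper_width: -0.2
```

>>> play_rows(series=[[0.041, 0, -0.0258, 0, 0, 0, 0], [0.041, 0, -0.0258, 0, 0, 0, 0], [0.041, 0, -0.0258, 0, 0, 0, 0], [0.041, 0, -0.0258, 0, 0, 0, 0], [0.041, 0, -0.0258, 0, 0, 0, 0], [0.041, 0, -0.0258, 0, 0, 0, 0], [0.041, 0, -0.0258, 0, 0, 0, 0], [0.041, 0, -0.0258, 0, 0, 0, 0], [0, 0, 0, 0, 0, 0, 0]])

```text
clock: 2.2
position: [514.8, 133.9, 233.0]
ee_rot: [0.467, 0.536, -0.53, -0.462]
contact_force: [-0.2, -0.7, -0.3]
gripper_width: -0.3
```

Run:
```python
from h import *
a=snap("side"); b=snap("top"); s=read_state()
print(s["position"],R.from_quat(s["ee_rot"]).as_matrix().round(3))
crop(b,330,150,110,100,6,"pics/t2.png")
crop(a,270,150,80,115,5,"pics/s2.png")
```

```text
[512.67761116 130.51125192 232.91300529] [[-0.135  0.008 -0.991]
 [ 0.991  0.002 -0.135]
 [ 0.001 -1.    -0.008]]
```

View pics/t2.png

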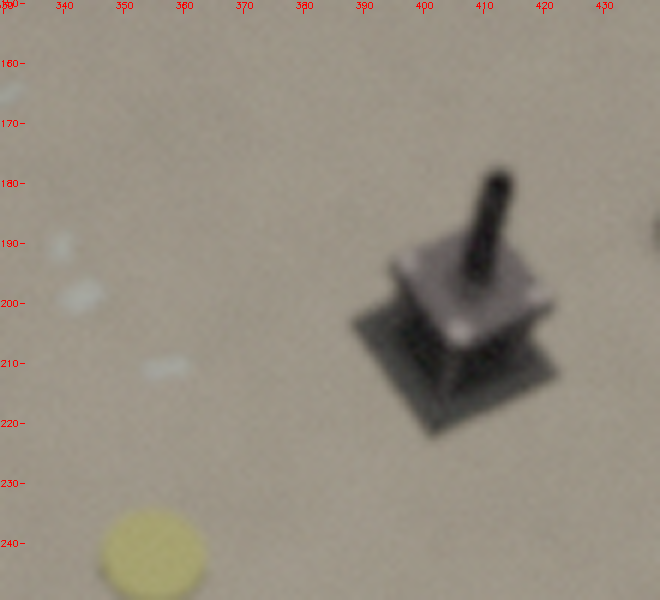

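The top crop shows the stand's base corners near (388,203), (401.5,222) and (422,212), and the probe cap at (412.4,179). I'll refit the stand with these points.

```bash
cat >> fit.py <<'E'
print("----")
T=[([-42.5,42.5,0],(388.2,203.4)),([-42.5,-42.5,0],(401.5,222.2)),([42.5,-42.5,0],(422.3,211.8)),([-32,32,70],(394.8,193.5)),([-32,-32,70],(406,207.3)),([32,-32,70],(422.2,200.2)),([0,0,161],(412.3,178.8)),([0,0,161],(412.3,178.8))]
best=None
for t0 in (.44,-.44,.8,1.2):
  def g(p):
    A=[proj(a,loc(p,P))[0]-uv for P,uv in S[-1:]*2]; 
    B=[proj(b,loc(p,P))[0]-uv for P,uv in T]
    return np.concatenate(A+B)
  r=least_squares(g,[519,-325,t0],x_scale=[50,50,.1],loss="soft_l1")
  print(t0,r.cost,r.x.round(2))
  if best is None or r.cost<best.cost: best=r
print(g(best.x).reshape(-1,2).round(1).tolist())
print("cap from top",onz(b,(412.3,178.8),161))
E
python3 fit.py | sed -n '/----/,$p'
```

```text
----
0.44 1.7101875071484764 [ 519.93 -327.67   -1.08]
-0.44 1.7101875071449768 [ 519.93 -327.67   -1.08]
0.8 1.7101875071446582 [ 519.93 -327.67   -1.08]
1.2 1.7101875071459638 [ 519.93 -327.67   -1.08]
[[0.1, 0.1], [0.1, 0.1], [-0.8, 0.1], [0.1, 0.3], [0.5, 0.2], [-0.3, -0.9], [-0.4, -0.1], [-0.1, -1.0], [0.4, 0.3], [0.4, 0.3]]
cap from top [ 521.08880314 -326.50701653  161.        ]
```

>>> play_rows(series=[[-0.018, 0.05, 0.01, 0, 0.01, 0, 0], [0, 0.05, 0, 0, 0, 0, 0], [0, 0.03, 0, 0, 0, 0, 0], [0, 0, 0, 0, 0, 0, 0]])

```text
clock: 2.8
position: [506.9, 106.5, 108.3]
ee_rot: [0.473, 0.534, -0.523, -0.467]
contact_force: [-0.5, -0.5, -1.2]
gripper_width: 0.4
```

>>> play_rows(series=[[0.005, 0.015, 0, 0, 0, 0, 0], [0.02, 0, 0, 0, 0, 0, 0], [0.02, 0, 0, 0, 0, 0, 0], [0.02, 0, 0, 0, 0, 0, 0], [0.02, 0, 0, 0, 0, 0, 0], [0.018, 0, 0, 0, 0, 0, 0], [0, 0, 0, 0, 0, 0, 0]])

```text
clock: 3.5
position: [500.3, 206.9, 107.3]
ee_rot: [0.478, 0.537, -0.515, -0.467]
contact_force: [-0.5, -0.8, 0.3]
gripper_width: -0.0
```

Run:
```python
from h import *
a=snap("side"); b=snap("top"); s=read_state()
print(s["position"],R.from_quat(s["ee_rot"]).as_matrix().round(3))
A=a["color"][150:265,260:350];B=b["color"][150:265,220:330]
c=cv2.resize(np.hstack([A,B])[:,:,::-1],None,fx=4,fy=4,interpolation=cv2.INTER_CUBIC);cv2.imwrite("pics/c3.png",c)
```

```text
[499.93748651 205.4451035  106.73830104] [[-0.105  0.031 -0.994]
 [ 0.994  0.011 -0.105]
 [ 0.007 -0.999 -0.032]]
```

View pics/c3.png

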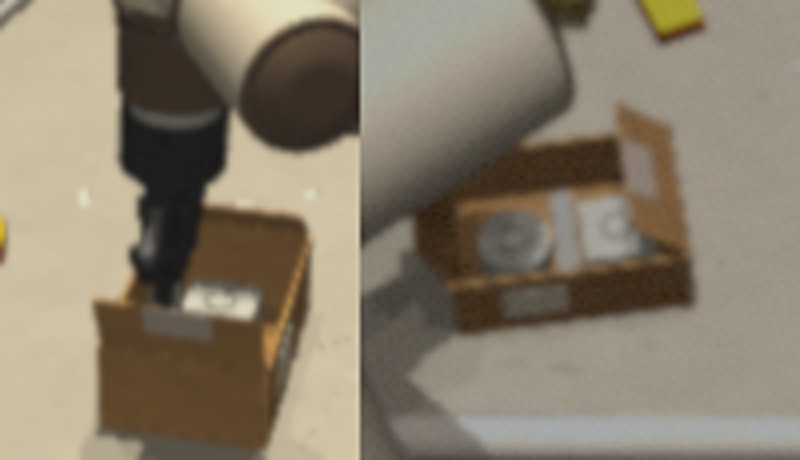

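```bash
cat > ang.py <<'E'
from h import *
import sys
a=snap("side"); b=snap("top"); p=[500.0,115.0,.147]
def loc(P): c,s=np.cos(p[2]),np.sin(p[2]); return np.array([p[0]+c*P[0]-s*P[1],p[1]+s*P[0]+c*P[1],P[2]])
for q in np.arange(1.4,2.7,.1):
    print(round(q,1),*[proj(d,loc([sx*62,sg*(93-60*np.cos(q)),75+60*np.sin(q)]))[0].round(1).tolist() for sg in(1,-1) for d in(a,b) for sx in(1,-1)])
s=read_state(); M=R.from_quat(s["ee_rot"]).as_matrix()
c,sn=np.cos(.147),np.sin(.147)
D=np.array([[-sn,0,-c],[c,0,-sn],[0,-1,0]]) # desired
print("turn",R.from_matrix(M.T@D).as_rotvec().round(3), s["position"])
E
python3 ang.py
```

```text
1.4 [285.4, 216.8] [327.5, 222.4] [240.5, 177.1] [243.4, 209.9] [299.3, 189.2] [337.4, 193.9] [292.8, 170.7] [298.0, 203.1]
1.5 [284.8, 217.7] [327.1, 223.4] [238.6, 177.2] [241.4, 210.0] [299.7, 188.1] [337.7, 192.8] [294.6, 170.3] [300.0, 202.7]
1.6 [284.3, 218.8] [326.7, 224.5] [236.7, 177.4] [239.4, 210.3] [300.2, 187.2] [338.0, 191.8] [296.5, 170.1] [301.9, 202.4]
1.7 [283.7, 220.1] [326.3, 225.8] [234.8, 177.7] [237.5, 210.6] [300.6, 186.4] [338.3, 191.0] [298.4, 170.0] [303.9, 202.2]
1.8 [283.2, 221.5] [325.9, 227.3] [233.0, 178.2] [235.6, 211.0] [301.0, 185.8] [338.6, 190.4] [300.3, 169.9] [305.8, 202.2]
1.9 [282.6, 223.1] [325.5, 228.9] [231.2, 178.7] [233.7, 211.6] [301.5, 185.4] [338.9, 190.0] [302.1, 170.0] [307.7, 202.3]
2.0 [282.1, 224.8] [325.0, 230.7] [229.5, 179.3] [232.0, 212.2] [301.9, 185.2] [339.2, 189.8] [303.8, 170.3] [309.5, 202.4]
2.1 [281.6, 226.6] [324.7, 232.6] [228.0, 180.1] [230.3, 212.9] [302.3, 185.2] [339.4, 189.7] [305.5, 170.6] [311.3, 202.7]
2.2 [281.1, 228.6] [324.3, 234.6] [226.5, 180.9] [228.8, 213.7] [302.6, 185.3] [339.6, 189.9] [307.1, 171.0] [312.9, 203.1]
2.3 [280.7, 230.6] [323.9, 236.6] [225.2, 181.8] [227.5, 214.6] [302.9, 185.7] [339.8, 190.2] [308.5, 171.5] [314.4, 203.6]
2.4 [280.3, 232.7] [323.6, 238.7] [224.1, 182.7] [226.3, 215.5] [303.2, 186.2] [340.0, 190.6] [309.9, 172.2] [315.8, 204.2]
2.5 [280.0, 234.8] [323.2, 240.9] [223.1, 183.7] [225.2, 216.5] [303.5, 186.8] [340.1, 191.3] [311.1, 172.9] [317.0, 204.9]
2.6 [279.7, 236.9] [323.0, 243.1] [222.2, 184.7] [224.4, 217.5] [303.7, 187.6] [340.2, 192.1] [312.1, 173.7] [318.1, 205.6]
2.7 [279.5, 239.0] [322.7, 245.2] [221.6, 185.8] [223.7, 218.5] [303.9, 188.6] [340.3, 193.1] [313.0, 174.6] [319.0, 206.4]
turn [ 0.03  -0.042  0.006] [499.46876711 204.72276569 105.76180317]
```

>>> play_rows(series=[[0.004, 0.006, 0, 0.03, -0.042, 0.006, 0], [0.004, 0.006, 0, 0, 0, 0, 0], [0.005, 0.002, 0, 0, 0, 0, 0], [0, 0, 0, 0, 0, 0, 0]])

```text
clock: 4.1
position: [498.0, 214.9, 92.2]
ee_rot: [-0.464, -0.534, 0.534, 0.463]
contact_force: [0.5, -0.3, 0.1]
gripper_width: 0.1
```

```bash
python3 ang.py | tail -1
```

```text
turn [ 0.    -0.005 -0.   ] [497.89498652 214.7894627   92.39260337]
```

>>> play_rows(series=[[-0.03, 0, 0.004, 0, 0, 0, 0], [-0.03, 0, 0.004, 0, 0, 0, 0], [-0.03, 0, 0.004, 0, 0, 0, 0], [-0.025, 0, 0, 0, 0, 0, 0], [-0.02, 0, 0, 0, 0, 0, 0], [0, 0, 0, 0, 0, 0, 0]])

```text
clock: 4.8
position: [505.5, 76.1, 93.4]
ee_rot: [0.463, 0.536, -0.533, -0.462]
contact_force: [-0.1, 0.3, -0.2]
gripper_width: 0.2
```

```bash
python3 ang.py | tail -1
```

```text
turn [ 0.005 -0.001  0.001] [505.71067402  77.72741704  93.42831856]
```

>>> play_rows(series=[[-0.016, 0, 0, 0, 0, 0, 0], [-0.016, 0, 0, 0, 0, 0, 0], [-0.016, 0, 0, 0, 0, 0, 0], [-0.013, 0, 0, 0, 0, 0, 0], [0, 0, 0, 0, 0, 0, 0]])

```text
clock: 5.4
position: [516.7, 21.7, 97.8]
ee_rot: [0.462, 0.54, -0.534, -0.458]
contact_force: [-0.6, -0.1, -0.1]
gripper_width: -0.3
```

```bash
python3 ang.py | tail -1
python3 - <<'E'
from h import *
a=snap("side"); b=snap("top")
A=a["color"][150:265,260:350];B=b["color"][150:265,210:320]
c=cv2.resize(np.hstack([A,B])[:,:,::-1],None,fx=4,fy=4,interpolation=cv2.INTER_CUBIC);cv2.imwrite("pics/c4.png",c)
E
```

```text
turn [0.01  0.009 0.002] [516.53898546  22.28716364  97.48395172]
```

View pics/c4.png

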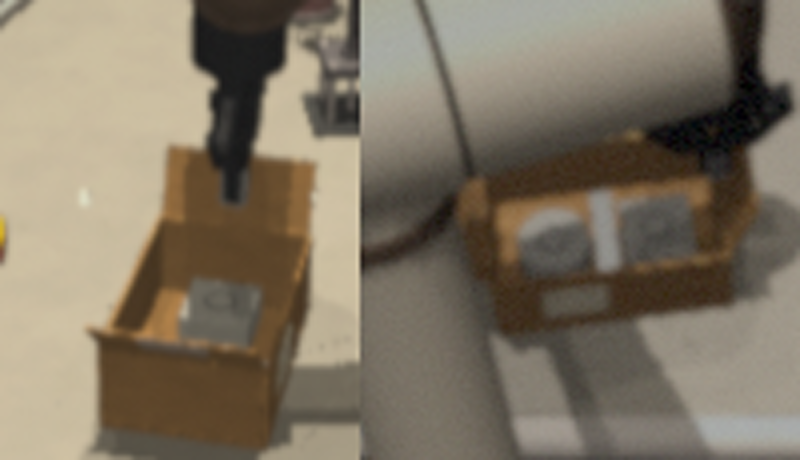

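>>> play_rows(series=[[-0.005, 0.005, 0.005, 0.01, 0.009, 0, 0], [-0.005, 0.004, 0.003, 0, 0, 0, 0], [-0.005, 0, 0, 0, 0, 0, 0], [0, 0, 0, 0, 0, 0, 0]])

```text
clock: 6.0
position: [510.9, 6.9, 87.1]
ee_rot: [0.461, 0.536, -0.535, -0.462]
contact_force: [0.1, 0.0, -0.7]
gripper_width: 0.1
```

```bash
python3 ang.py | tail -1
```

```text
turn [-0.001  0.002  0.002] [510.72940518   7.10433669  87.1558938 ]
```

>>> play_rows(series=[[0.01, -0.045, 0, 0, 0, 0, 0], [0, -0.045, 0, 0, 0, 0, 0], [0, -0.045, 0, 0, 0, 0, 0], [-0.043, 0, 0.005, 0, 0, 0, 0.085], [-0.043, 0, 0.005, 0, 0, 0, 0.085], [-0.043, 0, 0.005, 0, 0, 0, 0.085], [-0.043, 0, 0.005, 0, 0, 0, 0.085], [-0.043, 0, 0.005, 0, 0, 0, 0.085], [-0.043, 0, 0.005, 0, 0, 0, 0.085], [-0.043, 0, 0.005, 0, 0, 0, 0.085]])

```text
clock: 7.1
position: [519.6, -292.8, 229.0]
ee_rot: [-0.458, -0.537, 0.539, 0.459]
contact_force: [0.5, -0.4, 0.2]
gripper_width: 85.1
```

```bash
cat > st.py <<'E'
from h import *
import sys
s=read_state(); M=R.from_quat(s["ee_rot"]).as_matrix(); p=s["position"]
c,sn=np.cos(.147),np.sin(.147)
D=np.array([[-sn,0,-c],[c,0,-sn],[0,-1,0]])
t=np.array([float(v) for v in sys.argv[1:4]])
print("turn",R.from_matrix(M.T@D).as_rotvec().round(3),"pos",p.round(1),"shift now",(M.T@(t-p)).round(1),"after turn",(D.T@(t-p)).round(1),"F",s["contact_force"].round(1),"w",round(s["gripper_width"],1),s["clock"],s["joints"].round(2))
E
python3 st.py 520 -327.5 101;python3 - <<'E'
from h import *
a=snap("side"); b=snap("top")
A=a["color"][135:265,265:375];B=b["color"][150:280,210:320]
c=cv2.resize(np.hstack([A,B])[:,:,::-1],None,fx=3.6,fy=3.6,interpolation=cv2.INTER_CUBIC);cv2.imwrite("pics/c5.png",c)
E
```

```text
turn [-0.003  0.013 -0.001] pos [ 519.6 -292.8  229. ] shift now [-34.2 128.1   4.6] after turn [-34.4 128.    4.6] F [ 0.5 -0.4  0.2] w 85.1 7.1 [-0.24  0.34 -0.07  0.   -1.17 -1.17]
```

View pics/c5.png

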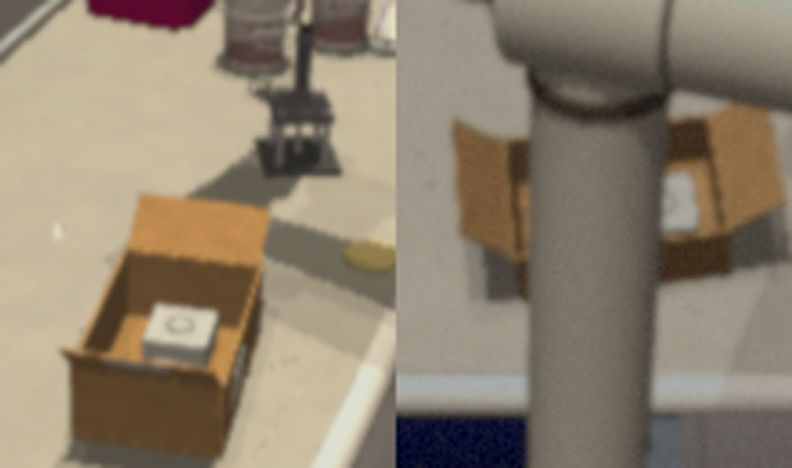

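>>> play_rows(series=[[-0.0345, 0, 0.0046, -0.003, 0.013, 0, 0.085], [0, 0.02, 0, 0, 0, 0, 0.085], [0, 0, 0, 0, 0, 0, 0.085]])

```text
clock: 7.5
position: [518.7, -332.1, 206.7]
ee_rot: [-0.464, -0.532, 0.534, 0.465]
contact_force: [-0.5, 0.5, -2.0]
gripper_width: 85.1
```

```bash
python3 st.py 520 -327.5 101
```

```text
turn [-0.003 -0.01   0.001] pos [ 518.7 -332.1  206.7] shift now [  4.3 105.7  -2.3] after turn [  4.4 105.7  -1.9] F [-0.5  0.5 -2. ] w 85.1 7.5 [-0.31  0.39 -0.05  0.   -1.14 -1.13]
```

>>> play_rows(series=[[0.0044, 0.03, -0.002, -0.003, -0.01, 0, 0.085], [0, 0.03, 0, 0, 0, 0, 0.085], [0, 0.025, 0, 0, 0, 0, 0.085], [0, 0.015, 0, 0, 0, 0, 0.085], [0, 0, 0, 0, 0, 0, 0.085]])

```text
clock: 8.0
position: [522.2, -325.4, 108.5]
ee_rot: [0.462, 0.537, -0.537, -0.459]
contact_force: [-0.4, -0.4, 0.3]
gripper_width: 84.7
```

```bash
python3 st.py 520 -327.5 101
python3 - <<'E'
from h import *
a=snap("side"); b=snap("top")
A=a["color"][110:190,310:400];B=b["color"][160:240,370:460]
c=cv2.resize(np.hstack([A,B])[:,:,::-1],None,fx=4.4,fy=4.4,interpolation=cv2.INTER_CUBIC);cv2.imwrite("pics/c6.png",c)
E
```

```text
turn [ 0.003  0.006 -0.003] pos [ 522.2 -325.4  108.5] shift now [-1.7  7.5  2.5] after turn [-1.7  7.5  2.5] F [-0.4 -0.4  0.3] w 84.7 8.0 [-0.29  0.47 -0.18  0.   -0.91 -1.13]
```

View pics/c6.png

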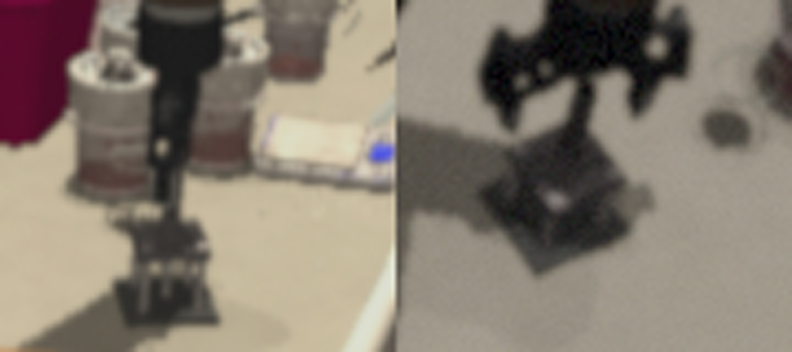

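>>> play_rows(series=[[-0.0017, 0.007, 0.0025, 0.003, 0.006, -0.003, 0.085], [0, 0, 0, 0, 0, 0, 0.04], [0, 0, 0, 0, 0, 0, 0], [0, 0, 0, 0, 0, 0, 0], [0, 0, 0, 0, 0, 0, 0], [0, 0, 0, 0, 0, 0, 0], [0, 0, 0, 0, 0, 0, 0]])

```text
clock: 8.8
position: [524.1, -329.3, 108.9]
ee_rot: [0.466, 0.537, -0.534, -0.457]
contact_force: [0.2, -0.5, -1.5]
gripper_width: 16.6
```

```bash
python3 st.py 520 -327.5 101
```

```text
turn [ 0.012  0.001 -0.008] pos [ 524.1 -329.3  108.9] shift now [2.4 7.8 3.9] after turn [2.4 7.9 3.8] F [ 0.2 -0.5 -1.5] w 16.6 8.8 [-0.3   0.48 -0.18  0.   -0.9  -1.13]
```

>>> play_rows(series=[[0, -0.005, 0, 0, 0, 0, 0], [0, -0.012, 0, 0, 0, 0, 0], [0, -0.02, 0, 0, 0, 0, 0], [0, -0.025, 0, 0, 0, 0, 0], [0, -0.025, 0, 0, 0, 0, 0], [0, -0.025, 0, 0, 0, 0, 0], [0, -0.025, 0, 0, 0, 0, 0], [0, -0.012, 0, 0, 0, 0, 0], [0, 0, 0, 0, 0, 0, 0]])

```text
clock: 9.7
position: [521.1, -328.2, 269.1]
ee_rot: [0.467, 0.537, -0.534, -0.457]
contact_force: [0.6, 0.0, -1.6]
gripper_width: 17.0
```

```bash
python3 st.py 494.5 154.5 250
python3 - <<'E'
from h import *
a=snap("side"); b=snap("top")
A=a["color"][85:185,300:400];B=b["color"][135:235,360:460]
c=cv2.resize(np.hstack([A,B])[:,:,::-1],None,fx=4,fy=4,interpolation=cv2.INTER_CUBIC);cv2.imwrite("pics/c7.png",c)
E
```

```text
turn [ 0.012  0.001 -0.008] pos [ 521.1 -328.2  269.1] shift now [481.5  15.7 -44.6] after turn [481.4  19.1 -44.4] F [ 0.6  0.  -1.6] w 17.0 9.7 [-0.3   0.34  0.03  0.   -1.25 -1.13]
```

View pics/c7.png

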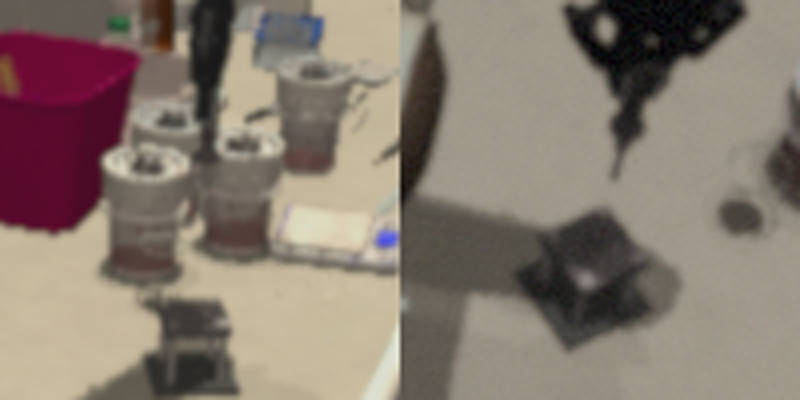

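The probe is held and clear of the stand, with its tip at about (413.6,179) in the top view. Now I carry it over the carton.

>>> play_rows(series=[[0.02, 0, -0.002, 0, 0, 0, 0], [0.04, 0, -0.004, 0, 0, 0, 0], [0.045, 0, -0.004, 0, 0, 0, 0], [0.045, 0, -0.004, 0, 0, 0, 0], [0.045, 0, -0.004, 0, 0, 0, 0], [0.045, 0, -0.004, 0, 0, 0, 0], [0.045, 0, -0.004, 0, 0, 0, 0], [0.045, 0, -0.004, 0, 0, 0, 0], [0.045, 0, -0.004, 0, 0, 0, 0], [0.035, 0, -0.003, 0, 0, 0, 0]])

```text
clock: 10.8
position: [489.6, 94.0, 251.3]
ee_rot: [-0.461, -0.528, 0.538, 0.468]
contact_force: [0.2, 0.3, -0.6]
gripper_width: 16.4
```

```bash
python3 st.py 494.5 155.5 230
python3 - <<'E'
from h import *
b=snap("top")
for uv in((258.1,208.6),(257.6,208.4),(259,209),(258.3,209.2)): print(onz(b,uv,34).round(1))
E
```

```text
turn [-0.018 -0.011 -0.001] pos [489.6  94.  251.3] shift now [ 60.3  20.9 -13.6] after turn [ 60.2  21.3 -13.9] F [ 0.2  0.3 -0.6] w 16.4 10.8 [ 0.51  0.16 -0.25 -0.01 -1.18 -1.95]
[496.2 156.4  34. ]
[497. 158.  34.]
[494.6 153.4  34. ]
[493.9 155.6  34. ]
```

>>> play_rows(series=[[0.03, 0.01, -0.007, -0.018, -0.011, 0, 0], [0.03, 0.01, -0.007, 0, 0, 0, 0], [0, 0, 0, 0, 0, 0, 0]])

```text
clock: 11.15
position: [492.6, 162.4, 227.0]
ee_rot: [-0.46, -0.536, 0.539, 0.46]
contact_force: [0.2, -0.7, -2.1]
gripper_width: 16.7
```

```bash
python3 st.py 495 156 180
python3 - <<'E'
from h import *
a=snap("side"); b=snap("top")
A=a["color"][150:265,260:370];B=b["color"][150:265,210:320]
c=cv2.resize(np.hstack([A,B])[:,:,::-1],None,fx=3.6,fy=3.6,interpolation=cv2.INTER_CUBIC);cv2.imwrite("pics/c8.png",c)
print(proj(b,[[495,156,34],[495,156,100],[495,156,200]]),proj(a,[[495,156,100],[495,156,200]]))
E
```

```text
turn [-0.004  0.007 -0.002] pos [492.6 162.4 227. ] shift now [-6.6 47.  -1.5] after turn [-6.7 47.  -1.4] F [ 0.2 -0.7 -2.1] w 16.7 11.15 [ 0.63  0.21 -0.25 -0.   -1.11 -2.05]
[[258.19511294 208.90657293]
 [256.33399985 197.44053437]
 [253.27853998 178.51965017]] [[309.04818627 221.57748211]
 [309.38469639 192.67339105]]
```

View pics/c8.png

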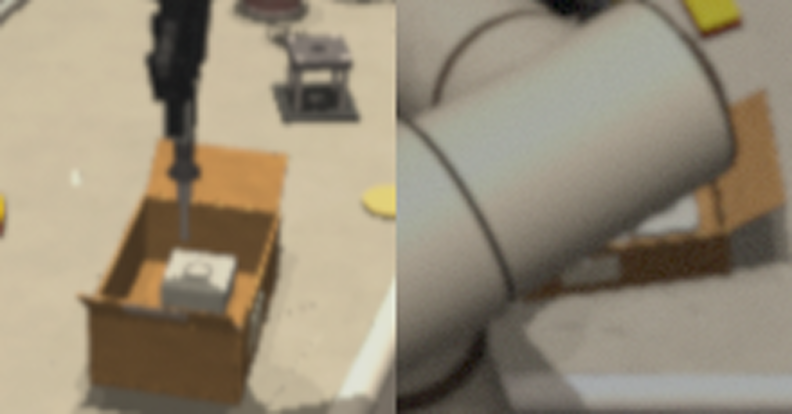

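The side view shows the probe upright, with its tip near (311,216.3) and the collar at (310.4,197.4). The forearm blocks the top view. I'll compare these with the predicted positions.

Run:
```python
from h import *
a=snap("side"); b=snap("top")
print("pred side tip/collar",proj(a,[[492.6,162.4,128],[492.6,162.4,191]]),"px per x",proj(a,[502.6,162.4,128]))
print("pred top tip at lift",proj(b,[[521.1,-328.2,170],[521.1,-328.2,165],[531,-328,170],[521,-318,170]]), onz(b,(413.6,179.1),170))
```

```text
pred side tip/collar [[309.10858384 214.97351105]
 [309.32218791 196.58017359]] px per x [[305.94981803 214.27751438]]
pred top tip at lift [[413.30870765 177.05427362]
 [413.05088843 178.02421391]
 [412.88050406 174.45760523]
 [410.00681904 177.08298494]] [ 513.34996    -328.21635021  170.        ]
```

```bash
python3 - <<'E'
from h import *
b=snap("top")
def circ(x,y,r): t=np.linspace(0,2*np.pi,72,endpoint=False); return np.c_[x+r*np.cos(t),y+r*np.sin(t),np.full(72,34.)]
I0=cv2.imread("pics/top0.png"); c=cv2.imread("pics/c3.png"); J=cv2.resize(c[:,360:],None,fx=.25,fy=.25,interpolation=cv2.INTER_AREA)
def samp(I,off,P): q=(proj(b,P)-off).astype(np.float32); return cv2.remap(I,q[None,:,0],q[None,:,1],cv2.INTER_LINEAR)[0]
for nm,I,off in(("top0",I0,(0,0)),("c3",J,(220,150))):
    g=cv2.cvtColor(I,cv2.COLOR_BGR2GRAY).astype(np.float32); s=cv2.cvtColor(I,cv2.COLOR_BGR2HSV)[:,:,1].astype(np.float32)
    for ref,n0 in(((495,156),"round"),((504,76),"square")):
        best=[]
        for x in np.arange(ref[0]-12,ref[0]+13,1.):
            for y in np.arange(ref[1]-12,ref[1]+13,1.):
                f=lambda r:np.median(samp(g,off,circ(x,y,r)))
                v=.5*f(6)+.5*f(17)-f(11.5)
                e=np.mean(samp(s,off,circ(x,y,33)))-np.mean(samp(s,off,circ(x,y,27)))
                best.append((v,e,x,y))
        B=np.array(best)
        for k,l in((0,"ring"),(1,"edge")):
            T=B[np.argsort(-B[:,k])[:8]]; print(nm,n0,l,T[0].round(1),T[:,2:].mean(0).round(1))
E
python3 st.py 499.5 156 150
```

```text
top0 round ring [  8.4  18.1 494.  158. ] [494.5 157.8]
top0 round edge [ -1.2  26.7 489.  155. ] [488.8 155.4]
top0 square ring [ 10.9  16.7 506.   75. ] [506.4  73.9]
top0 square edge [ -2.1  23.9 500.   73. ] [499.1  72.9]
c3 round ring [  6.4  33.  495.  157. ] [494.1 156.2]
c3 round edge [  3.6  46.5 489.  158. ] [489.1 157.9]
c3 square ring [  9.5  16.4 506.   74. ] [506.2  74.5]
c3 square edge [ -1.2  23.  500.   72. ] [499.1  71.9]
turn [ 0.     0.003 -0.001] pos [493.6 159.5 229.6] shift now [-4.2 79.6 -5.3] after turn [-4.3 79.6 -5.3] F [-0.1 -0.  -1.9] w 16.2 11.4 [ 0.63  0.21 -0.25  0.   -1.11 -2.05]
```

>>> play_rows(series=[[-0.0028, 0.025, -0.005, 0, 0.003, 0, 0], [0, 0.025, 0, 0, 0, 0, 0], [0, 0.015, 0, 0, 0, 0, 0], [0, 0, 0, 0, 0, 0, 0]])

```text
clock: 11.8
position: [500.9, 153.9, 165.6]
ee_rot: [0.465, 0.536, -0.532, -0.463]
contact_force: [-0.5, -0.1, -0.5]
gripper_width: 16.5
```

```bash
for i in 1 2 3 4; do python3 -c "from h import *;snap('side')"; python3 st.py 499 157 134;done
```

```text
turn [ 0.008 -0.006  0.002] pos [501.6 154.2 166.8] shift now [ 3.  32.8  2.4] after turn [ 3.1 32.8  2.1] F [ 0.5 -0.2 -1. ] w 16.6 11.85 [ 0.61  0.27 -0.34  0.   -0.96 -2.04]
turn [ 0.01  -0.005  0.003] pos [502.3 154.8 167.8] shift now [ 2.5 33.8  3.3] after turn [ 2.6 33.8  2.9] F [ 0.9 -0.2 -1.2] w 16.5 11.9 [ 0.61  0.27 -0.34  0.   -0.96 -2.04]
turn [ 0.012 -0.005  0.003] pos [502.6 155.3 168.4] shift now [ 2.1 34.4  3.8] after turn [ 2.2 34.4  3.3] F [ 0.2 -0.6 -1.6] w 16.6 11.95 [ 0.61  0.27 -0.34  0.   -0.96 -2.04]
turn [ 0.012 -0.004  0.004] pos [502.8 155.6 168.6] shift now [ 1.8 34.6  3.9] after turn [ 2.  34.6  3.5] F [-0.2 -0.7 -0.2] w 16.4 12.0 [ 0.61  0.27 -0.33  0.   -0.95 -2.04]
```

>>> play_rows(series=[[0.002, 0, 0.0035, 0.012, -0.004, 0.003, 0], [0, 0, 0, 0, 0, 0, 0], [0, 0, 0, 0, 0, 0, 0], [0, 0, 0, 0, 0, 0, 0]])

```text
clock: 12.4
position: [499.9, 157.9, 171.6]
ee_rot: [0.462, 0.537, -0.534, -0.461]
contact_force: [-0.1, 0.3, -1.5]
gripper_width: 16.5
```

```bash
python3 st.py 499 157 134
python3 - <<'E'
from h import *
a=snap("side"); crop(a,280,180,60,50,12,"pics/c9.png"); s=read_state()["position"]; print(s)
for dx in(0,-4.5): print(proj(a,[s+[dx,0,-100],s+[dx,0,-39],s+[dx,0,-64]]).round(1).tolist())
E
```

```text
turn [0.005 0.    0.003] pos [499.9 157.9 171.6] shift now [-0.9 37.6  1.2] after turn [-0.8 37.6  1.1] F [-0.1  0.3 -1.5] w 16.5 12.4 [ 0.62  0.27 -0.33 -0.   -0.97 -2.04]
[499.97082597 157.93551369 171.62218498]
[[307.2, 229.4], [307.3, 212.4], [307.3, 219.4]]
[[308.6, 229.7], [308.8, 212.7], [308.7, 219.8]]
```

View pics/c9.png

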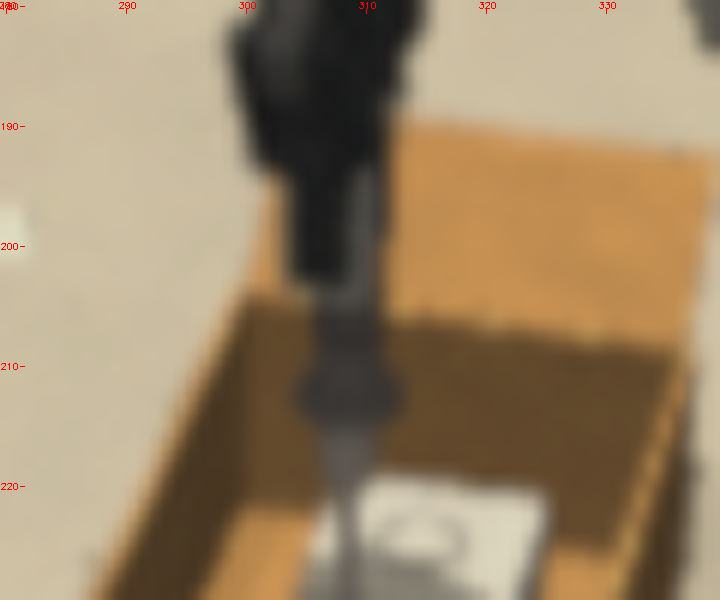

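The collar is at about (308.5,212.7) and the tip axis at about 308.8. That confirms the probe sits about 4.5 mm toward -x from the TCP, so the tip is over the mark. Next I descend while averaging the force.

```bash
cat > avg.py <<'E'
from h import *
F=[];P=[]
for i in range(10):
    get_image("side"); s=read_state(); F.append(s["contact_force"]); P.append(s["position"])
print("F",np.mean(F,0).round(2),"sd",np.std(F,0).round(2),"P first",P[0].round(1),"last",P[-1].round(2),s["clock"],"tau",s["joint_efforts"].round(2)[1:3])
E
python3 avg.py; python3 st.py 499 157 136
```

```text
F [ 0.42 -0.03 -1.3 ] sd [0.39 0.41 0.61] P first [499.9 157.9 171.5] last [499.81 157.72 171.18] 12.95 tau [-31.62  17.18]
turn [0.004 0.    0.002] pos [499.8 157.7 171.2] shift now [-0.7 35.2  1. ] after turn [-0.6 35.2  0.9] F [ 0.2  0.1 -0.5] w 16.7 12.95 [ 0.62  0.27 -0.33 -0.   -0.97 -2.04]
```

>>> play_rows(series=[[-0.001, 0.009, 0.001, 0.004, 0, 0.003, 0], [0, 0.009, 0, 0, 0, 0, 0], [0, 0.006, 0, 0, 0, 0, 0]])

```text
clock: 13.25
position: [499.2, 156.7, 146.0]
ee_rot: [0.462, 0.536, -0.535, -0.462]
contact_force: [-0.7, -0.1, -1.6]
gripper_width: 16.5
```

```bash
python3 avg.py; python3 st.py 499 157 136
```

```text
F [ 0.   -0.42 -1.23] sd [0.49 0.61 0.59] P first [498.6 156.4 144.9] last [499.82 157.07 147.56] 13.75 tau [-32.25  16.48]
turn [0.003 0.    0.001] pos [499.8 157.1 147.6] shift now [ 0.  11.6  0.9] after turn [ 0.1 11.6  0.8] F [ 0.1 -0.1 -1.7] w 16.9 13.75 [ 0.61  0.29 -0.36  0.   -0.91 -2.04]
```

>>> play_rows(series=[[0, 0.002, 0.0005, 0.002, 0, 0.001, 0], [0, 0.002, 0, 0, 0, 0, 0], [0, 0.002, 0, 0, 0, 0, 0]])

```text
clock: 14.05
position: [499.6, 157.2, 141.8]
ee_rot: [0.462, 0.536, -0.535, -0.461]
contact_force: [0.5, -0.4, -1.9]
gripper_width: 16.7
```

```bash
python3 avg.py; python3 st.py 499 157 136
```

```text
F [-0.29 -0.04 -0.8 ] sd [0.47 0.55 0.53] P first [499.3 157.  141.4] last [499.61 157.19 142.02] 14.55 tau [-32.46  16.31]
turn [0.002 0.    0.   ] pos [499.6 157.2 142. ] shift now [-0.1  6.   0.6] after turn [-0.1  6.   0.6] F [-1.  -0.8 -0.3] w 16.7 14.55 [ 0.62  0.3  -0.37  0.   -0.9  -2.04]
```

>>> play_rows(series=[[0, 0.002, 0, 0, 0, 0, 0], [0, 0.001, 0, 0, 0, 0, 0]])

```text
clock: 14.75
position: [499.7, 157.2, 139.0]
ee_rot: [0.462, 0.536, -0.535, -0.461]
contact_force: [-0.2, -0.4, -1.2]
gripper_width: 16.5
```

```bash
python3 avg.py; python3 st.py 499 157 136
```

```text
F [-0.27 -0.28 -0.99] sd [0.32 0.44 0.36] P first [499.7 157.2 138.9] last [499.85 157.3  139.27] 15.25 tau [-32.55  16.22]
turn [0.003 0.    0.   ] pos [499.8 157.3 139.3] shift now [-0.2  3.3  0.9] after turn [-0.2  3.3  0.9] F [ 0.1 -0.3 -0.5] w 16.5 15.25 [ 0.62  0.3  -0.37  0.   -0.89 -2.04]
```

>>> play_rows(series=[[0, 0.0015, 0.0007, 0.002, 0, 0, 0], [0, 0.001, 0, 0, 0, 0, 0]])

```text
clock: 15.45
position: [499.2, 157.2, 136.8]
ee_rot: [0.462, 0.536, -0.535, -0.462]
contact_force: [0.5, -0.6, -0.6]
gripper_width: 16.8
```

```bash
python3 avg.py
```

```text
F [ 0.3  -0.05 -1.09] sd [0.45 0.49 0.51] P first [499.2 157.2 136.6] last [499.32 157.3  136.95] 15.95 tau [-32.61  16.15]
```

>>> play_rows(series=[[0, 0.001, 0, 0, 0, 0, 0], [0, 0.001, 0, 0, 0, 0, 0]])

```text
clock: 16.15
position: [499.4, 157.4, 135.0]
ee_rot: [0.462, 0.536, -0.535, -0.462]
contact_force: [-0.3, 0.1, -0.8]
gripper_width: 16.5
```

```bash
python3 avg.py; python3 st.py 499 157 136
```

```text
F [ 0.02  0.03 -0.98] sd [0.31 0.48 0.33] P first [499.3 157.3 134.8] last [499.44 157.36 135.07] 16.65 tau [-32.67  16.09]
turn [0.002 0.    0.001] pos [499.4 157.4 135.1] shift now [-0.3 -0.9  0.5] after turn [-0.3 -0.9  0.5] F [ 0.5  0.1 -1.4] w 16.6 16.65 [ 0.62  0.31 -0.38  0.   -0.89 -2.04]
```

```bash
sed -i 's/range(10)/range(7)/' avg.py
```

>>> play_rows(series=[[0, 0.001, 0, 0, 0, 0, 0], [0, 0.0008, 0, 0, 0, 0, 0]])

```text
clock: 16.85
position: [499.5, 157.4, 133.3]
ee_rot: [0.462, 0.536, -0.535, -0.462]
contact_force: [-0.2, 0.4, -0.7]
gripper_width: 16.5
```

```bash
python3 avg.py
```

```text
F [ 0.48 -0.13 -1.47] sd [0.44 0.3  0.37] P first [499.4 157.4 133.2] last [499.55 157.42 133.4 ] 17.2 tau [-32.72  16.03]
```

>>> play_rows(series=[[0, 0.001, 0, 0, 0, 0, 0], [0, 0.0008, 0, 0, 0, 0, 0]])

```text
clock: 17.4
position: [499.8, 157.5, 131.9]
ee_rot: [0.462, 0.537, -0.534, -0.461]
contact_force: [-0.9, -0.6, 0.7]
gripper_width: 16.7
```

```bash
python3 avg.py
```

```text
F [-0.22  0.03  0.09] sd [0.44 0.55 0.17] P first [499.7 157.5 131.8] last [499.77 157.53 131.85] 17.75 tau [-32.17  15.71]
```

Contact starts at z ≈ 132.8, with Fz and the joint 2 torque agreeing. I go on to about 5 mm of compression.

>>> play_rows(series=[[0, 0.001, 0.0003, 0, 0, 0, 0], [0, 0.001, 0, 0, 0, 0, 0], [0, 0.0007, 0, 0, 0, 0, 0]])

```text
clock: 18.05
position: [499.7, 157.5, 129.4]
ee_rot: [0.462, 0.537, -0.534, -0.461]
contact_force: [-1.1, 0.0, 1.4]
gripper_width: 16.5
```

```bash
python3 avg.py; python3 st.py 499 157 128
```

```text
F [-0.18  0.    0.94] sd [0.35 0.45 0.19] P first [499.7 157.5 129.3] last [499.71 157.5  129.44] 18.4 tau [-31.77  15.45]
turn [0.004 0.001 0.001] pos [499.7 157.5 129.4] shift now [-0.4  1.4  0.8] after turn [-0.4  1.4  0.8] F [-0.5 -0.3  1.3] w 15.9 18.4 [ 0.62  0.31 -0.38  0.   -0.87 -2.04]
```

>>> play_rows(series=[[0, 0.001, 0, 0.003, 0, 0.001, 0], [0, 0.0006, 0, 0, 0, 0, 0]])

```text
clock: 18.6
position: [500.0, 157.6, 128.1]
ee_rot: [0.462, 0.536, -0.535, -0.462]
contact_force: [-0.7, -0.3, 0.6]
gripper_width: 16.5
```

```bash
python3 avg.py; python3 st.py 499 157 128
```

```text
F [-0.12  0.2   1.95] sd [0.41 0.22 0.55] P first [499.9 157.6 128. ] last [499.9  157.62 128.12] 18.95 tau [-31.63  15.21]
turn [0.001 0.001 0.   ] pos [499.9 157.6 128.1] shift now [-0.5  0.1  1. ] after turn [-0.5  0.1  1. ] F [-0.2  0.1  2.4] w 16.4 18.95 [ 0.62  0.32 -0.38  0.   -0.87 -2.04]
```

```bash
python3 avg.py; python3 -c "
from bench import *; job_done(); s=read_state(); print(s['clock'],s['position'],s['contact_force'])"
```

```text
F [-0.33 -0.18  1.83] sd [0.31 0.43 0.46] P first [499.9 157.6 128.1] last [499.87 157.58 128.06] 19.3 tau [-31.62  15.18]
the job is handed in; nothing more can be done
the job is handed in; nothing more can be done
```

I swung both flaps open, lifted the probe out of its stand, and handed in at 19.3 s. The probe is held upright on the round block with its spring tip about half in. There was no verdict, and I could not see the tip inside the ring at the end because the arm and carton hid it.

- **Flaps:** in the last picture that showed them both well, the left was at about 2.35 rad and the right at about 2.6 rad, near its stop. I estimated both angles from the pictures.
- **Tip position:** the ring centre was measured at about (494, 157) mm. The tip is at about (495.5, 157.5) mm, which allows for the probe sitting about 4.5 mm to one side in the grip. That is within 2 mm of the centre, and the 8 mm tip has 6.5 mm to spare.
- **Height check:** the tip touched with the TCP at z ≈ 132.8 mm, which puts it at 33.9 mm. The block's top is at 34 mm.
- **Press:** the tool went 4.7 mm further down after contact. The two force checks disagreed slightly: the wrist force suggested about 5.6 mm of tip travel and the joint torque about 4 mm, around the 5 mm target.
- **Upright:** the tool was within about 0.005 rad of vertical at the end.
- **Bystanders:** the arm passed above or clear of the dish, timer, bottle and beaker. I never clearly identified the beaker in the pictures, and I did not check the four with a final picture.

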